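Press a bearing cap home with the seating tool

TASK

The yellow bearing cap stands loosely started in the bore of the red bearing block. Take the seating tool from its blue mat by the black handle and, with the tool's foot squarely and centrally on the cap, press the cap down until it clicks past its latches and beds on its seal, then keep it pressed with about 15 to 20 N for a full second; never press with more than 24 N, do not touch the cap with the gripper, and leave the other things alone. Finally stand the tool upright on its blue mat again and let go.

Things in the scene. Friction and masses are not known exactly. Their poses are not given: they have to be found in the camera images.
- housing: Red cast bearing block, fixed to the bench; origin at the centre of its underside, z up along the bore. Block 110 x 110 mm and 45 mm high on a 155 (x) x 105 (y) x 12 mm foot with four bolt heads.
- bore (a point): Centre of the mouth of the block's upright bore (51 mm wide), 45 mm above its underside. The bore holds four sprung ball latches. Around the mouth lies a black rubber seal ring, 60 mm across; it stands 1.5 to 9.5 mm above the mouth, differing from block to block and not measured: where the cap beds can only be felt.
- cap_top (a point): Centre of the flat top face, with an orange disc, of the yellow cap (z up): 62 mm across at its 5 mm thick flange, 35 mm high, 300 g. At the start it stands upright, its skirt 9 mm deep in the bore on the latches, top about 70.5 mm above the block's underside.
- tool_grip (a point): Centre of the black handle of the seating tool, which stands upright on the blue mat (z up, x and y along the handle's flat sides). Handle 30 x 30 mm, 65 mm tall (from 32.5 mm below this point to 32.5 mm above), with a small red disc on its top. Below it a steel neck 22 mm across and 14 mm tall, then the round foot. Whole tool 95 mm tall, 0.18 to 0.33 kg.
- tool_foot (a point): Centre of the flat underside of the seating tool's foot, 62.5 mm below the handle's centre: aluminium disc 48 mm across, 16 mm thick.
- parking: Round blue mat 120 mm across and 3 mm thick, fixed to the bench, where the tool is kept; origin at the centre of its underside, z up.
- spare_cap: Bystander: a second yellow cap lying upside down on the bench, 62 mm across, 35 mm high (origin on top, at the narrow end). Not to be disturbed.
- spacer: Bystander: steel ring 64 mm across, 12 mm high, origin at the centre of its underside.
- hammer: Bystander: hammer lying on the bench, about 0.25 m long; origin underneath, handle to its -x.
- screwdriver: Bystander: screwdriver with an orange handle, lying on the bench.
- wrench: Bystander: steel wrench lying on the bench.
- grease: Bystander: grease tin 68 mm across, 100 mm high, origin at the centre of its underside.
- tool: The seating tool as a whole (origin at the same point as its foot's underside).
- cap: The yellow cap as a whole (origin at the centre of its lower end, 35 mm below its top). Pressed down, it resists more and more, up to some 8 to 14 N, then after 4 to 7 mm it clicks and snaps away from the tool down towards its seal; there, 10 to 20 mm below its start, it stops hard. Home, its top is 51 to 60 mm above the block's underside.

How it is judged:
By the outcome, as a careful person would: the job done as asked, in the order asked, and still so for the second after the job is handed in, with the robot touching nothing.
It also fails if it takes over 67 s, if anything falls off the work surface, if the arm or the gripper's body presses on something with over 40 N, if the wrist force passes 120 N, or if a joint passes its speed limit or range.

ROBOT

A 7-joint arm with a two-finger parallel gripper is mounted at the origin on the work surface. World frame = base frame: x ahead of the robot, y to its left, z up, the work surface at z = 0. Lengths are in m, angles in rad, forces in N, time in s.
With the tool pointing down it reaches from about 0.425 to 0.875 m from the base axis. Payload 4.7 kg.
Tool frame: the origin (TCP) lies midway between the tips of the shut fingers; the grasp point (between the pads) lies 19 mm behind it (env.pinch_z is the distance from the TCP to the grasp point, in m); z points along the fingers, x is the direction in which the jaws open and shut, and the axes are right-handed (so a half turn about z gives the same grasp; the last joint's range is limited). The gripper opens to 85 mm and grips with 20 to 120 N. Pads are 22 mm wide; open, the fingers measure 114 mm over their backs; the gripper's body (76 mm by 85 mm) begins 54 mm behind the grasp point. The pads swing forward as they close: fully open they stand 13 mm farther back than shut.
Start: joints at [1.309, 0.321, -0.07, 1.45, 0.023, 1.371, -0.057], TCP at [0.177, -0.625, 0.231] pointing down, gripper open.
Joint ranges: [-2.86, 2.86], [-0.3, 2.09], [-1.38, 1.24], [0.06, 2.45], [-1.56, 4.7], [0.09, 2.05], [-2.69, 2.69]. Speed limits (rad/s): [2.57, 2.57, 3.14, 3.14, 3.14, 3.14, 3.14].

INTERFACE

Orientations are given as [roll, pitch, yaw] about the fixed x, y, z axes, in that order (R = Rz(yaw) Ry(pitch) Rx(roll)).
In Python, from rig import env, imaging gives the robot as it stands.
- The arm moves only by the tool apply_moves, never from a script. Its argument "rows" is a list that holds one entry, the list of rows, each a list of 7 numbers: the shift along the tool's x, y, z normalised to -1 to 1, where 1 is 0.025 m, then the turn, a rotation vector about the tool's x, y, z normalised to -1 to 1, where 1 is 5 degrees, then the closure, from -1 (fully open) to 1 (shut). In form: [[[tx, ty, tz, rx, ry, rz, jaw], ...]]. A call has exactly 10 rows; each row shifts and turns the commanded pose from where the row before left it, along the tool's axes as they then stand; what a row does not reach is not made up. A row lasts 1/8 s, in which the tool goes at most 62.5 mm and 10.7 degrees, less where a joint would pass 70% of its speed; a pose out of reach is approached as far as the arm can. A call with a number of a shift or a turn outside -1 to 1 is refused whole. A call with a gripper value outside its range is refused whole. The fingers move at their own pace and stop on an object; the grip force is fixed at half the most. Time passes only in rows, so rows that do not move let the fingers close, or fill a call up. It gives the time, the measured TCP pose, the force and the opening at its end, in the units of the state.
- env.observe(): the state, without advancing time (a new reading comes with each control period).
- imaging.read_camera(name): name is "scene" or "top" or "wrist"; returns (picture, depth): 384x512x3 uint8, blue, green, red; 384x512 float32, m along the optical axis (not along the pixel's ray), 0 where there is no reading.
- imaging.camera_info(name): a dict with "camera_matrix" (3x3 intrinsics, pixels), "k1" (the pictures are not rectified: a ray, as slopes to the right and down, at radius r is drawn at 1 + k1 r^2 times it, then the intrinsics apply), "R" (3x3) and "t" (3): a world point X has camera coordinates R X + t. Camera axes: x right, y down, z forward; pixel columns grow to the right and rows downward; lengths in m; the calibration is good to about 2 mm. A picture is of the moment at which its call begins: read the wrist's pose just before it. camera_info takes no time and is no camera call; for the wrist camera it gives the pose at the moment of the call.
- env.sign_off(): hands the job in, once; it reports no verdict.
The state is a dict: "time_s": time; "joint_positions": joint angles; "joint_velocities": joint speeds; "tau": joint torques, N m; "tool_pos": TCP position; "tcp_rot": TCP orientation; "contact_force": force on the tool from outside, world axes, zero at the start; "moment": the same for the moment, N m; "opening": opening from 0.0 (shut) to 1.0 (fully open).
Only numpy, scipy, OpenCV 4.12 (cv2) and the standard library are available. Lean on these libraries where they do the work, as an engineer would, in place of code of your own. Each camera call takes 0.05 s, during which the arm holds its last target.

## Working session

There is one attempt and no reset: what is moved stays moved. The work goes in short steps, Python scripts to look and compute and a tool call to move; the robot and the scene stay as the last step left them, time stands still between calls to the robot, and variables do not carry over. Pictures are saved under pics/ and viewed, and the job is handed in when it is done.

Besides the shell and the picture viewer there is one more tool, called after "Call:" in YAML: its name, and indented under it one key for each argument. apply_moves: Moves the arm, as the interface text tells. Scaled input: -1 to 1 covers 0.025 m each way for a shift and 5 degrees each way for a turn. Its arguments: {"type":"object","properties":{"rows":{"type":"array"}},"required":["rows"]}

```bash
ls; mkdir -p pics
python3 - <<'E'
from rig import env, imaging
import cv2,numpy as np
s=env.observe(); print(s, env.pinch_z)
for n in("scene","top"):
    i=imaging.camera_info(n); print(n,i)
    p,d=imaging.read_camera(n); cv2.imwrite(f"pics/{n}0.png",p); np.save(f"{n}0_d.npy",d); np.save(f"{n}0_p.npy",p)
E
```

```text
pics
{'time_s': 0.0, 'joint_positions': array([ 1.30910255,  0.32181725, -0.07010013,  1.45170604,  0.0226038 ,
        1.37080189, -0.05690148]), 'joint_velocities': array([-4.32048682e-05,  2.37607795e-04, -1.05198179e-03, -4.12854306e-04,
       -1.08264268e-03,  1.68711430e-03,  3.53298163e-04]), 'tau': array([ 8.17907585e-05, -4.93578637e+01, -3.82178351e-01, -3.14335084e+01,
        1.29151123e-02,  1.13783847e-02,  2.99798501e-05]), 'tool_pos': array([ 0.17681111, -0.62491408,  0.23021178]), 'tcp_rot': array([ 3.14149331e+00,  1.94265479e-03, -1.29495749e+00]), 'contact_force': array([-0.55646297, -0.32423757, -0.56925732]), 'moment': array([-0.0134702 , -0.01723556,  0.00234309]), 'opening': 1.0024685250512027} 0.0187
scene {'camera_matrix': array([[369.6938548 ,   0.        , 259.48766299],
       [  0.        , 369.6938548 , 183.78029684],
       [  0.        ,   0.        ,   1.        ]]), 'k1': 0.010199666229089285, 'R': array([[-0.87604498,  0.48197372,  0.01570091],
       [ 0.35665508,  0.66948999, -0.65159827],
       [-0.32456484, -0.56522959, -0.75840172]]), 't': array([ 0.48900175, -0.16787385,  1.25284415])}
top {'camera_matrix': array([[352.97324567,   0.        , 257.60678569],
       [  0.        , 352.97324567, 184.29752289],
       [  0.        ,   0.        ,   1.        ]]), 'k1': 0.0030336463876540366, 'R': array([[-0.02071527, -0.99972784, -0.01072975],
       [-0.98521055,  0.02223793, -0.16989895],
       [ 0.17009132,  0.00705156, -0.98540307]]), 't': array([0.044699  , 0.5495709 , 1.03578929])}
```

View pics/scene0.png

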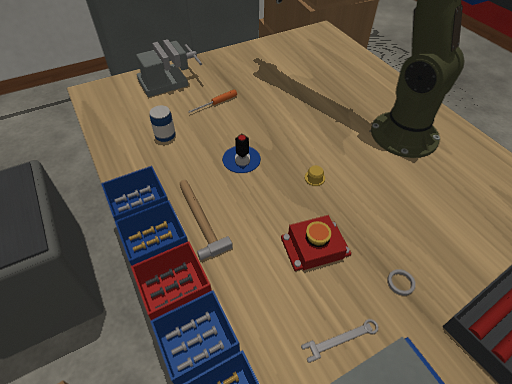

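View pics/top0.png

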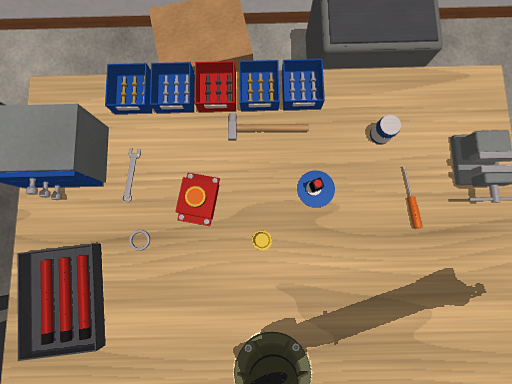

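The top view shows the block and cap at about (196,196), the tool on its mat at (315,187), and the spare cap at (262,240). The hammer is at (270,127) and the tin at (385,128). Next I'll measure these.

```bash
cat > h.py <<'E'
import numpy as np,cv2
from rig import env,imaging
def unproj(i,u,v,d):
    K=i["camera_matrix"]
    x=np.array([(u-K[0,2])/K[0,0],(v-K[1,2])/K[1,1]]).T.reshape(-1,2)
    r=np.linalg.norm(x,axis=1); ru=r.copy()
    for _ in range(10): ru=r/(1+i["k1"]*ru**2)
    x=x*(ru/np.maximum(r,1e-9))[:,None]
    P=np.c_[x,np.ones(len(x))]*np.asarray(d).reshape(-1,1)
    return (P-i["t"])@i["R"]
def ray_plane(i,u,v,z):
    a=unproj(i,np.atleast_1d(u),np.atleast_1d(v),np.ones(np.size(u)))
    C=-i["R"].T@i["t"]; dr=a-C
    return C+dr*((z-C[2])/dr[:,2])[:,None]
def cloud(n,p,d):
    i=imaging.camera_info(n); v,u=np.nonzero(d>0)
    return unproj(i,u.astype(float),v.astype(float),d[v,u]),p[v,u].astype(int),u,v
E
python3 - <<'E'
from h import *
for n in("top","scene"):
    p=np.load(n+"0_p.npy");d=np.load(n+"0_d.npy")
    X,c,u,v=cloud(n,p,d); b,g,r=c.T
    def near(x,y,rad): return np.hypot(X[:,0]-x,X[:,1]-y)<rad
    hsv=cv2.cvtColor(p,cv2.COLOR_BGR2HSV)[v,u].astype(int)
    i=imaging.camera_info(n)
    if n=="top":
        q=ray_plane(i,np.array([196.,315,262]),np.array([196.,187,240]),0.05);print(q)
    A,B=q[0],q[1]
    def rep(name,m):
        if m.sum(): print(n,name,m.sum(),"med",np.median(X[m],0).round(4),"mean",X[m].mean(0).round(4),"min",X[m].min(0).round(3),"max",X[m].max(0).round(3))
    rep("orange",near(A[0],A[1],.08)&(r>190)&(g>60)&(g<160)&(b<90)&(X[:,2]>.055))
    rep("captop",near(A[0],A[1],.06)&(X[:,2]>.062))
    rep("block",near(A[0],A[1],.1)&(X[:,2]>.035)&(X[:,2]<.05))
    rep("mat",near(B[0],B[1],.1)&(b>120)&(r<80))
    rep("tooltop",near(B[0],B[1],.1)&(X[:,2]>.088))
    rep("reddisc",near(B[0],B[1],.1)&(X[:,2]>.085)&(r>120)&(g<80))
    rep("foot",near(B[0],B[1],.1)&(X[:,2]>.012)&(X[:,2]<.022)&(b>100)&(r>100))
    rep("bench",near(.5,-.1,.05))
for n,(cu,cv,s,f) in {"top":(315,187,40,8),}.items():
    p=np.load(n+"0_p.npy")
    a=cv2.resize(p[cv-s:cv+s,cu-s:cu+s],None,fx=f,fy=f,interpolation=cv2.INTER_CUBIC)[:600]
    cv2.imwrite("pics/crop_tool.png",a[:600])
cu,cv=196,196;a=cv2.resize(np.load("top0_p.npy")[cv-35:cv+35,cu-35:cu+35],None,fx=8,fy=8,interpolation=cv2.INTER_CUBIC);cv2.imwrite("pics/crop_cap.png",a)
E
```

```text
[[ 0.51798166  0.22130822  0.05      ]
 [ 0.5376219  -0.14211235  0.05      ]
 [ 0.38130073  0.02318329  0.05      ]]
top orange 233 med [0.5158 0.2215 0.0695] mean [0.5164 0.2221 0.0696] min [0.491 0.197 0.064] max [0.546 0.251 0.076]
top captop 339 med [0.515  0.221  0.0695] mean [0.5147 0.2211 0.0695] min [0.485 0.191 0.063] max [0.546 0.251 0.076]
top block 942 med [0.5094 0.2157 0.0456] mean [0.5132 0.2196 0.0455] min [0.451 0.158 0.036] max [0.58  0.286 0.05 ]
top mat 791 med [ 0.5334 -0.1557  0.0035] mean [ 0.5382 -0.1532  0.0034] min [ 0.484 -0.21  -0.003] max [ 0.598 -0.092  0.009]
top tooltop 110 med [ 0.5393 -0.1407  0.0983] mean [ 0.5399 -0.141   0.0984] min [ 0.524 -0.158  0.089] max [ 0.556 -0.124  0.104]
top reddisc 45 med [ 0.5415 -0.1429  0.1004] mean [ 0.5416 -0.1423  0.1003] min [ 0.532 -0.152  0.096] max [ 0.551 -0.132  0.104]
top foot 52 med [ 0.5273 -0.1307  0.019 ] mean [ 0.5314 -0.1357  0.019 ] min [ 0.517 -0.162  0.016] max [ 0.559 -0.122  0.022]
top bench 837 med [ 0.5027 -0.1029  0.0015] mean [ 0.502  -0.1022  0.0072] min [ 0.451 -0.148 -0.006] max [ 0.549 
[... 205 characters left out ...]
] min [0.452 0.154 0.035] max [0.579 0.283 0.05 ]
scene mat 7 med [ 0.5009 -0.1774  0.0041] mean [ 0.5065 -0.1772  0.0045] min [ 0.494 -0.187  0.004] max [ 0.545 -0.164  0.006]
scene tooltop 98 med [ 0.5432 -0.1404  0.098 ] mean [ 0.5423 -0.1413  0.0971] min [ 0.522 -0.159  0.088] max [ 0.558 -0.128  0.103]
scene reddisc 23 med [ 0.5405 -0.1457  0.1003] mean [ 0.5405 -0.145   0.1   ] min [ 0.532 -0.153  0.097] max [ 0.548 -0.136  0.103]
scene foot 19 med [ 0.5498 -0.1486  0.02  ] mean [ 0.54   -0.1481  0.0197] min [ 0.519 -0.162  0.018] max [ 0.563 -0.128  0.021]
scene bench 688 med [ 0.5068 -0.1044  0.0018] mean [ 0.5046 -0.1034  0.0096] min [ 0.451 -0.15  -0.004] max [ 0.549 -0.051  0.103]
```

View pics/crop_tool.png

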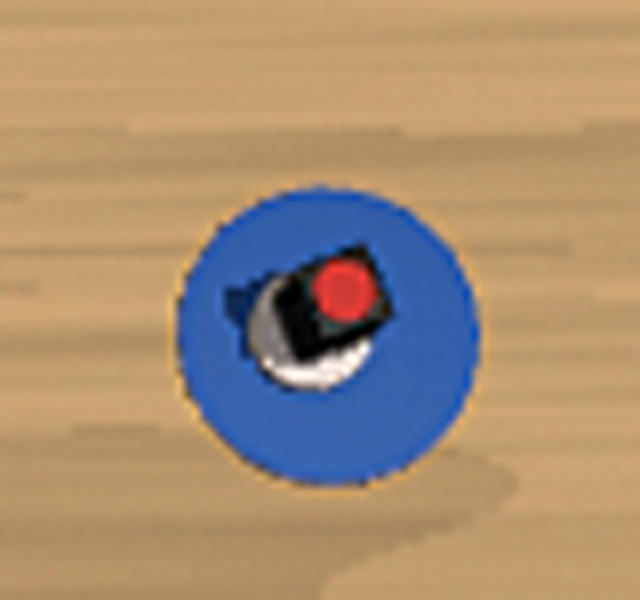

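View pics/crop_cap.png

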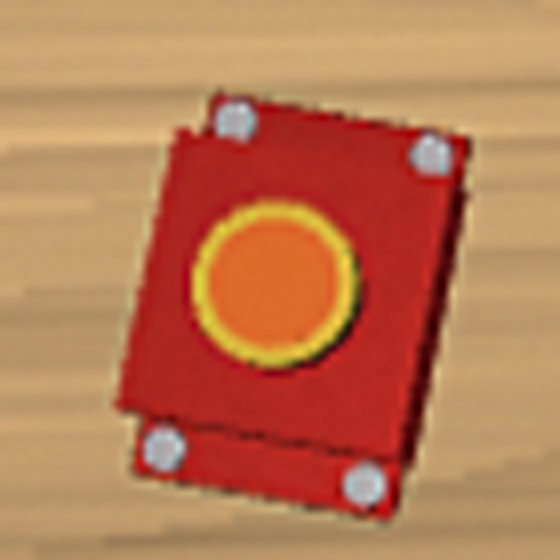

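```bash
cat >> h.py <<'E'
from scipy.spatial.transform import Rotation as Ro
def need(p,yaw_deg):
    "total move to TCP p upright with yaw, in tool axes units (1=25mm, 1=5deg), shift in the present tool frame"
    s=env.observe(); R=Ro.from_euler('xyz',s["tcp_rot"])
    T=Ro.from_euler('xyz',[np.pi,0,np.radians(yaw_deg)])
    dr=(R.inv()*T).as_rotvec()
    d=np.asarray(p)-s["tool_pos"]
    print("t",round(s["time_s"],2),"tcp",s["tool_pos"].round(4),"rpy",np.degrees(s["tcp_rot"]).round(2),"F",s["contact_force"].round(2),"open",round(s["opening"],3))
    print("shift units",(R.inv().apply(d)/.025).round(3),"turn units",(np.degrees(dr)/5).round(3),"shift in target frame",(T.inv().apply(d)/.025).round(3))
E
python3 -c "
from h import *
need([.54,-.143,.23],-67.6)"
```

```text
t 0.1 tcp [ 0.1768 -0.625   0.2303] rpy [ 1.80e+02  1.00e-01 -7.42e+01] F [ 0.53 -0.32 -0.68] open 0.999
shift units [-14.595 -19.228   0.036] turn units [-0.    0.02 -1.32] shift in target frame [-1.2289e+01 -2.0778e+01  1.3000e-02]
```

Call:
apply_moves:
  rows:
    - [[0,0,0,0,0,-0.66,-1],[0,0,0,0,0,-0.66,-1],[-0.58,-0.95,0,0,0,0,-1],[-0.58,-0.95,0,0,0,0,-1],[-0.58,-0.95,0,0,0,0,-1],[-0.58,-0.95,0,0,0,0,-1],[-0.58,-0.95,0,0,0,0,-1],[-0.58,-0.95,0,0,0,0,-1],[-0.58,-0.95,0,0,0,0,-1],[-0.58,-0.95,0,0,0,0,-1]]

```text
time_s: 1.35
tool_pos: [0.3087, -0.4448, 0.2309]
tcp_rot: [3.141, 0.001, -1.18]
contact_force: [0.7, 0.7, 0.1]
opening: 0.993
```

Call:
apply_moves:
  rows:
    - [[-0.58,-0.95,0,0,0,0,-1],[-0.58,-0.95,0,0,0,0,-1],[-0.58,-0.95,0,0,0,0,-1],[-0.58,-0.95,0,0,0,0,-1],[-0.58,-0.95,0,0,0,0,-1],[-0.58,-0.95,0,0,0,0,-1],[-0.58,-0.95,0,0,0,0,-1],[-0.58,-0.95,0,0,0,0,-1],[-0.58,-0.95,0,0,0,0,-1],[-0.58,-0.95,0,0,0,0,-1]]

```text
time_s: 2.6
tool_pos: [0.4729, -0.2204, 0.2309]
tcp_rot: [3.141, 0.0, -1.18]
contact_force: [0.1, -0.2, -1.4]
opening: 0.996
```

```bash
python3 -c "
from h import *
need([.54,-.143,.23],-67.6)
i=imaging.camera_info('wrist');p,d=imaging.read_camera('wrist')
cv2.imwrite('pics/w1.png',p);np.savez('w1.npz',p=p,d=d,**i);print(i)"
```

```text
t 2.6 tcp [ 0.4729 -0.2204  0.2309] rpy [ 1.7997e+02  2.0000e-02 -6.7600e+01] F [ 0.08 -0.17 -1.36] open 0.996
shift units [-1.84  -3.66   0.036] turn units [ 0.006  0.004 -0.   ] shift in target frame [-1.84  -3.66   0.037]
{'camera_matrix': array([[289.06533005,   0.        , 253.43857928],
       [  0.        , 289.06533005, 194.32573258],
       [  0.        ,   0.        ,   1.        ]]), 'k1': -0.00170275036718243, 'R': array([[ 0.3814356 , -0.92439476, -0.0011029 ],
       [-0.889556  , -0.36738393,  0.27151275],
       [-0.25139015, -0.10258353, -0.96243421]]), 't': array([-0.38223496,  0.30528349,  0.47388336])}
```

View pics/w1.png

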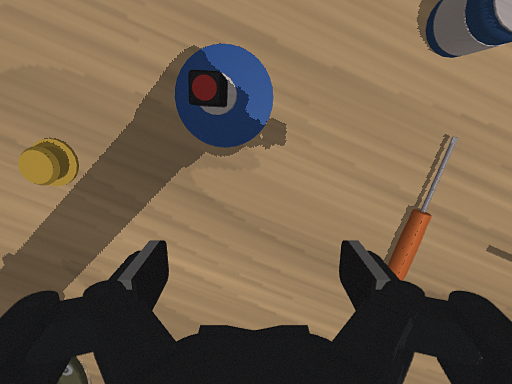

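The wrist view shows the handle at (207,88), with its red disc at (205,88), standing upright and square to the jaws. The mat centre is at (224,95).

Run:
```python
from h import *
z=np.load('w1.npz'); i={k:z[k] for k in('camera_matrix','k1','R','t')};p,d=z['p'],z['d']
hsv=cv2.cvtColor(p,cv2.COLOR_BGR2HSV)
v,u=np.nonzero(d>0);X=unproj(i,u.astype(float),v.astype(float),d[v,u]);c=p[v,u].astype(int)
m=(u>170)&(u<250)&(v>50)&(v<130)
t=m&(X[:,2]>.094); print(t.sum(),np.median(X[t][:,2]))
(rc)=cv2.minAreaRect(X[t][:,:2].astype(np.float32)*1000);print("top rect",rc)
rd=m&(c[:,2]>90)&(c[:,1]<60)&(c[:,0]<60)
q=ray_plane(i,u[rd].astype(float),v[rd].astype(float),.098);print("disc",rd.sum(),q.mean(0),(q.min(0)+q.max(0))/2)
b=(c[:,0]>100)&(c[:,2]<90)&(c[:,0]>c[:,2]+60)&(u<290)
q=ray_plane(i,u[b].astype(float),v[b].astype(float),.003)
print("mat",cv2.minEnclosingCircle(q[:,:2].astype(np.float32)*1000))
f=m&(X[:,2]>.014)&(X[:,2]<.022); print('foot',cv2.minEnclosingCircle(X[f][:,:2].astype(np.float32)*1000))
```

```text
1129 0.09789003538658478
top rect ((539.8679809570312, -143.6302032470703), (29.980287551879883, 28.994958877563477), 19.682952880859375)
disc 476 [ 0.53985556 -0.1429913   0.098     ] [ 0.53976269 -0.14313411  0.098     ]
mat ((554.0556640625, -158.94871520996094), 56.40583038330078)
foot ((539.7957763671875, -143.2678985595703), 23.884431838989258)
```

Run:
```python
from h import *
z=np.load('w1.npz'); i={k:z[k] for k in('camera_matrix','k1','R','t')};p,d=z['p'],z['d']
v,u=np.nonzero(d>0);X=unproj(i,u.astype(float),v.astype(float),d[v,u])
m=(u>170)&(u<250)&(v>50)&(v<130)&(X[:,2]>.094)
q=ray_plane(i,u[m].astype(float),v[m].astype(float),.098)[:,:2]
# best square fit: per angle, robust widths
best=[]
for a in np.arange(-80,-55,1.):
    r=np.radians(a);e=q@np.array([[np.cos(r),-np.sin(r)],[np.sin(r),np.cos(r)]])
    lo,hi=np.percentile(e,[0,100],axis=0); best.append((np.prod(hi-lo)*1e6,a,(hi-lo)*1e3))
for b in best: print(round(b[0],1),b[1],b[2].round(2))
mask=np.zeros(d.shape,np.uint8);mask[v[m],u[m]]=1
C=q.mean(0);e=q-C;r=np.hypot(*e.T);th=np.arctan2(e[:,1],e[:,0]);far=r>.0165
print("corner phase",np.degrees(np.angle(np.mean(np.exp(4j*th[far]))))/4, far.sum(),C)
```

```text
1051.9 -80.0 [32.25 32.62]
1030.4 -79.0 [31.92 32.28]
1008.5 -78.0 [31.58 31.94]
986.2 -77.0 [31.22 31.59]
963.6 -76.0 [30.86 31.22]
940.7 -75.0 [30.49 30.85]
917.5 -74.0 [30.11 30.47]
894.0 -73.0 [29.73 30.08]
871.2 -72.0 [29.33 29.71]
855.6 -71.0 [28.93 29.57]
856.4 -70.0 [28.98 29.56]
860.4 -69.0 [29.13 29.54]
871.9 -68.0 [29.55 29.5 ]
891.2 -67.0 [29.96 29.74]
915.9 -66.0 [30.37 30.16]
940.4 -65.0 [30.76 30.57]
964.6 -64.0 [31.14 30.97]
988.5 -63.0 [31.52 31.37]
1012.1 -62.0 [31.88 31.75]
1035.4 -61.0 [32.24 32.12]
1058.3 -60.0 [32.58 32.48]
1080.8 -59.0 [32.91 32.84]
1102.9 -58.0 [33.24 33.18]
1124.5 -57.0 [33.55 33.51]
1145.6 -56.0 [33.86 33.83]
corner phase -25.20125144136046 96 [ 0.539884  -0.1438259]
```

```bash
python3 -c "
from h import *
need([.5398,-.1435,.043],-70)"
```

```text
t 2.65 tcp [ 0.4754 -0.216   0.2311] rpy [-1.7988e+02  1.1000e-01 -6.7290e+01] F [ 1.59  2.54 -0.37] open 1.0
shift units [-1.668 -3.48   7.533] turn units [-0.024  0.022  0.542] shift in target frame [-1.845 -3.412  7.523]
```

Call:
apply_moves:
  rows:
    - [[0,0,0,0,0,0.48,-1],[-0.5,-0.9,0,0,0,0,-1],[-0.5,-0.9,0,0,0,0,-1],[-0.5,-0.9,0,0,0,0,-1],[-0.4,-0.6,0,0,0,0,-1],[-0.1,-0.3,0,0,0,0,-1],[0,0,0.5,0,0,0,-1],[0,0,0.5,0,0,0,-1],[0,0,0,0,0,0,-1],[0,0,0,0,0,0,-1]]

```text
time_s: 3.9
tool_pos: [0.54, -0.144, 0.2062]
tcp_rot: [3.141, -0.0, -1.222]
contact_force: [-0.1, 0.1, 0.4]
opening: 1.0
```

```bash
python3 -c "
from h import *
need([.5398,-.1435,.043],-70)
i=imaging.camera_info('wrist');p,d=imaging.read_camera('wrist')
cv2.imwrite('pics/w2.png',p);np.savez('w2.npz',p=p,d=d,**i)"
```

```text
t 3.9 tcp [ 0.54   -0.144   0.2062] rpy [ 1.7998e+02 -1.0000e-02 -7.0040e+01] F [-0.06  0.09  0.36] open 1.0
shift units [-2.100e-02 -2.000e-03  6.529e+00] turn units [ 0.003 -0.001 -0.008] shift in target frame [-0.02   0.     6.529]
```

View pics/w2.png

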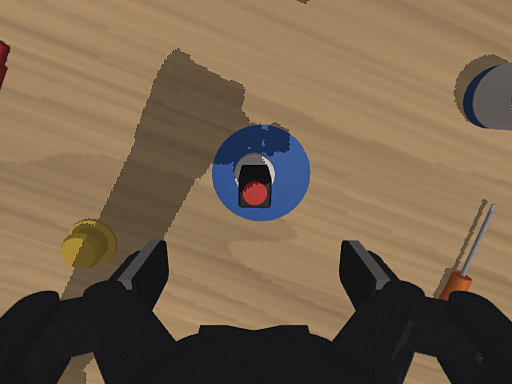

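The handle at u=255 is centred between the fingers (167 and 341) and square to them, so I'll descend.

Call:
apply_moves:
  rows:
    - [[0,0,0.5,0,0,0,-1],[0,0,0.8,0,0,0,-1],[0,0,0.8,0,0,0,-1],[0,0,0.8,0,0,0,-1],[0,0,0.8,0,0,0,-1],[0,0,0.8,0,0,0,-1],[0,0,0.8,0,0,0,-1],[0,0,0.8,0,0,0,-1],[0,0,0.4,0,0,0,-1],[0,0,0,0,0,0,-1]]

```text
time_s: 5.2
tool_pos: [0.5397, -0.1433, 0.0429]
tcp_rot: [3.14, 0.001, -1.222]
contact_force: [-0.7, -0.4, 0.7]
opening: 0.999
```

Call:
apply_moves:
  rows:
    - [[0,0,0,0,0,0,0],[0,0,0,0,0,0,0.2],[0,0,0,0,0,0,1],[0,0,0,0,0,0,1],[0,0,0,0,0,0,1],[0,0,0,0,0,0,1],[0,0,0,0,0,0,1],[0,0,0,0,0,0,1],[0,0,0,0,0,0,1],[0,0,0,0,0,0,1]]

```text
time_s: 6.45
tool_pos: [0.5406, -0.1437, 0.0444]
tcp_rot: [-3.141, -0.001, -1.222]
contact_force: [-0.7, -0.1, 6.3]
opening: 0.345
```

```bash
python3 -c "
from h import *
need([.5398,-.1435,.043],-70);print(env.observe()['contact_force'],env.observe()['moment'])
i=imaging.camera_info('wrist');p,d=imaging.read_camera('wrist')
cv2.imwrite('pics/w3.png',p)"
```

```text
t 6.45 tcp [ 0.5406 -0.1437  0.0444] rpy [-1.7997e+02 -5.0000e-02 -7.0000e+01] F [-0.72 -0.06  6.33] open 0.345
shift units [-0.019  0.029  0.056] turn units [-0.006 -0.009 -0.   ] shift in target frame [-0.019  0.029  0.056]
[-0.72072409 -0.05913435  6.32648063] [ 0.00931882  0.12762825 -0.0312376 ]
```

View pics/w3.png

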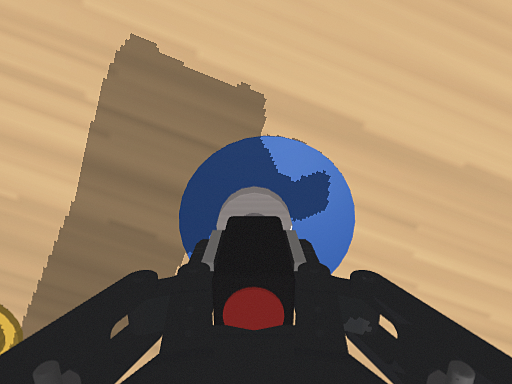

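Gripped. Now I'll lift and check.

Call:
apply_moves:
  rows:
    - [[0,0,-0.2,0,0,0,1],[0,0,-0.4,0,0,0,1],[0,0,-0.6,0,0,0,1],[0,0,-0.8,0,0,0,1],[0,0,-0.8,0,0,0,1],[0,0,-0.8,0,0,0,1],[0,0,-0.8,0,0,0,1],[0,0,-0.4,0,0,0,1],[0,0,0,0,0,0,1],[0,0,0,0,0,0,1]]

```text
time_s: 7.75
tool_pos: [0.5396, -0.1434, 0.1631]
tcp_rot: [3.14, 0.001, -1.222]
contact_force: [-0.3, 0.3, -2.8]
opening: 0.348
```

```bash
python3 -c "
from h import *
need([.515,.2205,.16],-70);print(env.observe()['contact_force'],env.observe()['moment'])
i=imaging.camera_info('wrist');p,d=imaging.read_camera('wrist')
np.savez('w4.npz',p=p,d=d,**i);cv2.imwrite('pics/w4.png',p)
p,d=imaging.read_camera('scene');cv2.imwrite('pics/s4.png',cv2.resize(p[100:200,190:300],None,fx=5,fy=5));np.savez('s4.npz',p=p,d=d)"
```

```text
t 7.75 tcp [ 0.5396 -0.1434  0.1631] rpy [ 1.7993e+02  4.0000e-02 -7.0000e+01] F [-0.28  0.27 -2.81] open 0.348
shift units [-14.016  -4.052   0.129] turn units [ 0.013  0.008 -0.001] shift in target frame [-14.016  -4.053   0.123]
[-0.2770219   0.26511163 -2.81207625] [ 0.03976371 -0.0019569   0.04295514]
```

View pics/w4.png

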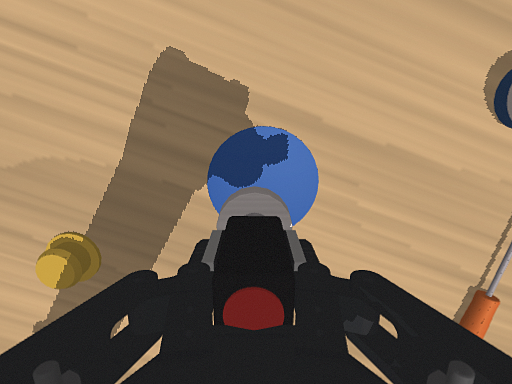

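View pics/s4.png

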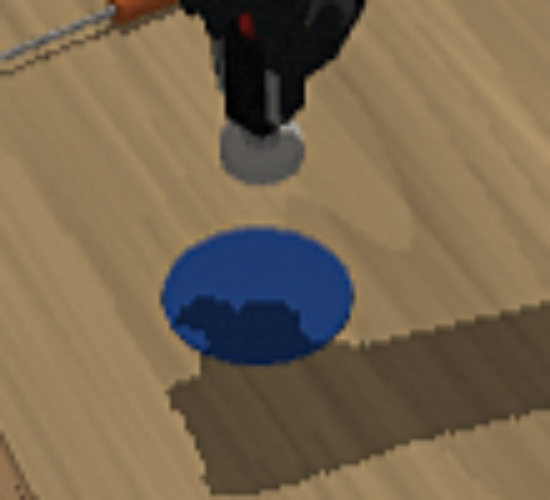

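Call:
apply_moves:
  rows:
    - [[-0.5,0,0,0,0,0,1],[-0.9,0,0,0,0,0,1],[-0.9,0,0,0,0,0,1],[-0.9,0,0,0,0,0,1],[-0.9,0,0,0,0,0,1],[-0.9,0,0,0,0,0,1],[-0.9,0,0,0,0,0,1],[-0.9,0,0,0,0,0,1],[-0.9,0,0,0,0,0,1],[-0.9,0,0,0,0,0,1]]

```text
time_s: 9.1
tool_pos: [0.4662, 0.06, 0.1638]
tcp_rot: [-3.142, -0.0, -1.222]
contact_force: [-0.9, -0.2, -2.8]
opening: 0.342
```

Call:
apply_moves:
  rows:
    - [[-0.9,-0.1,0,0,0,0,1],[-0.9,-0.2,0,0,0,0,1],[-0.9,-0.2,0,0,0,0,1],[-0.9,-0.2,0,0,0,0,1],[-0.9,-0.2,0,0,0,0,1],[-0.6,-0.1,0,0,0,0,1],[-0.3,0,0,0,0,0,1],[0,0,0,0,0,0,1],[0,0,0,0,0,0,1],[0,0,0,0,0,0,1]]

```text
time_s: 10.35
tool_pos: [0.4442, 0.1932, 0.1637]
tcp_rot: [3.141, -0.0, -1.223]
contact_force: [0.6, 0.3, -2.5]
opening: 0.343
```

```bash
python3 -c "
from h import *
need([.515,.2205,.16],-70)
i=imaging.camera_info('wrist');p,d=imaging.read_camera('wrist')
np.savez('w5.npz',p=p,d=d,**i);cv2.imwrite('pics/w5.png',p)"
```

```text
t 10.35 tcp [0.4442 0.1932 0.1637] rpy [ 1.7999e+02 -2.0000e-02 -7.0070e+01] F [ 0.57  0.32 -2.47] open 0.343
shift units [-0.06  -3.035  0.149] turn units [ 0.002 -0.004 -0.015] shift in target frame [-0.056 -3.035  0.149]
```

View pics/w5.png

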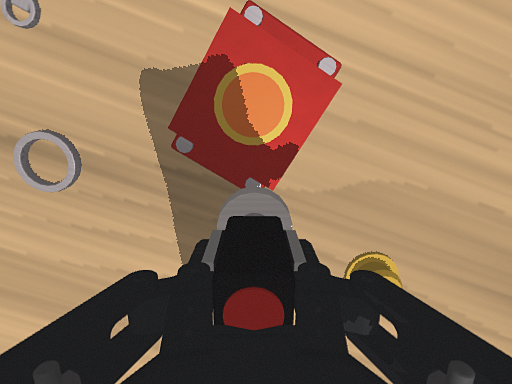

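The cap at (253,104) is upright in the block and clear of the foot. Next I'll compute the centres of the cap, foot and mat.

```bash
python3 - <<'E'
from h import *
def L(n):
    z=np.load(n); i={k:z[k] for k in('camera_matrix','k1','R','t')};p,d=z['p'],z['d']
    v,u=np.nonzero(d>0);return i,p,d,u,v,unproj(i,u.astype(float),v.astype(float),d[v,u]),p[v,u].astype(int)
def circ(P):
    A=np.c_[2*P,np.ones(len(P))];s=np.linalg.lstsq(A,(P**2).sum(1),rcond=None)[0];return s[:2],np.sqrt(s[2]+s[0]**2+s[1]**2)
def edge(mask,i,z):
    c=max(cv2.findContours(mask.astype(np.uint8),cv2.RETR_EXTERNAL,cv2.CHAIN_APPROX_NONE)[0],key=cv2.contourArea).reshape(-1,2).astype(float)
    return ray_plane(i,c[:,0],c[:,1],z)[:,:2]
i,p,d,u,v,X,c=L('w5.npz')
m=np.zeros(d.shape,bool);s=(u>200)&(u<310)&(v>50)&(v<160)&(X[:,2]>.063)&(X[:,2]<.08);m[v[s],u[s]]=1
print('cap z',np.median(X[s][:,2]),X[s].std(0)[2]); print('cap',circ(edge(m,i,np.median(X[s][:,2]))))
hs=cv2.cvtColor(p,cv2.COLOR_BGR2HSV);mo=((hs[...,0]>4)&(hs[...,0]<17)&(hs[...,1]>130)&m);print('orange',circ(edge(mo,i,.0695)))
# plane tilt of cap top
A=np.c_[X[s][:,:2]-X[s][:,:2].mean(0),np.ones(s.sum())];print('tilt deg',np.degrees(np.linalg.lstsq(A,X[s][:,2],rcond=None)[0][:2]))
# foot in the hand: upper face edge
f=(u>205)&(u<305)&(v>170)&(v<235)&(d[v,u]<.35)&(X[:,2]>.125)&(X[:,2]<.15)
print('foot top z',np.percentile(X[f][:,2],[5,50,95]))
fc=X[f][:,:2];ff=X[f];print(f.sum(),ff.min(0),ff.max(0))
E
python3 - <<'E'
from h import *
z=np.load('w4.npz'); i={k:z[k] for k in('camera_matrix','k1','R','t')};p=z['p']
hs=cv2.cvtColor(p,cv2.COLOR_BGR2HSV);m=((hs[...,0]>100)&(hs[...,0]<125)&(hs[...,1]>120)); m[:, 400:]=0
c=max(cv2.findContours(m.astype(np.uint8),cv2.RETR_EXTERNAL,cv2.CHAIN_APPROX_NONE)[0],key=cv2.contourArea).reshape(-1,2).astype(float)
P=ray_plane(i,c[:,0],c[:,1],.003)[:,:2]; P=P[(c[:,1]<200)]
A=np.c_[2*P,np.ones(len(P))];s=np.linalg.lstsq(A,(P**2).sum(1),rcond=None)[0];print('mat',s[:2],np.sqrt(s[2]+s[0]**2+s[1]**2))
E
```

```text
cap z 0.06851008378175101 0.0007096428963271103
cap (array([0.5139195 , 0.22091989]), np.float64(0.030381187417955865))
orange (array([0.51398426, 0.22103498]), np.float64(0.02400509983141998))
tilt deg [0.04528778 0.01292366]
foot top z [0.12923667 0.13752638 0.1387474 ]
1792 [0.43498966 0.17224782 0.12508576] [0.46741803 0.21790983 0.14301344]
mat [ 0.5522207  -0.14758413] 0.04896094304935116
```

Run:
```python
from h import *
from scipy.optimize import least_squares
z=np.load('w5.npz'); i={k:z[k] for k in('camera_matrix','k1','R','t')};p,d=z['p'],z['d']
v,u=np.nonzero(d>0);X=unproj(i,u.astype(float),v.astype(float),d[v,u])
R=Ro.from_euler('xyz',[np.pi,0,np.radians(-70.05)]);L=R.inv().apply(X-[.4442,.1932,.1637])
f=(u>190)&(u<320)&(v>170)&(v<240)&(abs(X[:,2]-.1375)<.0025)
P=L[f][:,:2];print(f.sum(),P.min(0),P.max(0))
# front boundary: per x-bin min y
b=np.round(P[:,0]/.001).astype(int);E=np.array([[k*.001,P[b==k][:,1].min()] for k in np.unique(b) if (b==k).sum()>3])
r=least_squares(lambda s:np.hypot(E[:,0]-s[0],E[:,1]-s[1])-.024,[0,0],loss='soft_l1',f_scale=.0005);print('foot in tool frame',r.x,np.abs(r.fun).mean())
g=(u>200)&(u<310)&(v>170)&(v<200);print(np.unique(X[g&(X[:,2]>.1)][:,2].round(3),return_counts=True))
```

```text
1527 [-0.02501028 -0.02359036] [0.02248175 0.00104946]
foot in tool frame [-0.00128438  0.00079957] 0.00018023383680176625
(array([0.122, 0.123, 0.124, 0.125, 0.126, 0.127, 0.128, 0.129, 0.13 ,
       0.131, 0.132, 0.133, 0.134, 0.135, 0.136, 0.137, 0.138, 0.139]), array([  2,  13,  13,  25,  19,  19,  17,  17,  28,  15,  25,  11,  28,
        22,  28,  98, 118,  17]))
```

```bash
python3 -c "
from h import *
need([.5152,.2201,.118],-70)"
```

```text
t 10.4 tcp [0.4442 0.1933 0.1638] rpy [ 1.800e+02 -2.000e-02 -7.007e+01] F [ 0.28  0.05 -3.72] open 0.338
shift units [-0.038 -3.035  1.83 ] turn units [ 0.001 -0.003 -0.013] shift in target frame [-0.034 -3.035  1.83 ]
```

Call:
apply_moves:
  rows:
    - [[0,-0.5,0,0,0,0,1],[-0.04,-0.8,0,0,0,0,1],[0,-0.8,0,0,0,0,1],[0,-0.6,0,0,0,0,1],[0,-0.33,0.1,0,0,0,1],[0,0,0.5,0,0,0,1],[0,0,0.6,0,0,0,1],[0,0,0.4,0,0,0,1],[0,0,0.23,0,0,0,1],[0,0,0,0,0,0,1]]

```text
time_s: 11.65
tool_pos: [0.5145, 0.2206, 0.1176]
tcp_rot: [3.141, -0.0, -1.222]
contact_force: [0.4, -0.4, -2.8]
opening: 0.345
```

```bash
python3 -c "
from h import *
need([.5152,.2201,.113],-70);print(env.observe()['moment'])
p,d=imaging.read_camera('scene');cv2.imwrite('pics/s6.png',cv2.resize(p[170:280,260:380],None,fx=5,fy=5,interpolation=cv2.INTER_CUBIC))
p,d=imaging.read_camera('wrist');cv2.imwrite('pics/w6.png',p)
for k in range(2): print(env.observe()['contact_force'])"
```

```text
t 11.65 tcp [0.5145 0.2206 0.1176] rpy [ 1.7996e+02 -1.0000e-02 -7.0000e+01] F [ 0.39 -0.42 -2.81] open 0.345
shift units [ 0.029 -0.02   0.185] turn units [ 0.009 -0.002  0.001] shift in target frame [ 0.029 -0.019  0.185]
[-0.00309241 -0.01464488 -0.03172938]
[ 0.06214311 -1.03289712 -2.98631561]
[ 0.06214311 -1.03289712 -2.98631561]
```

View pics/s6.png

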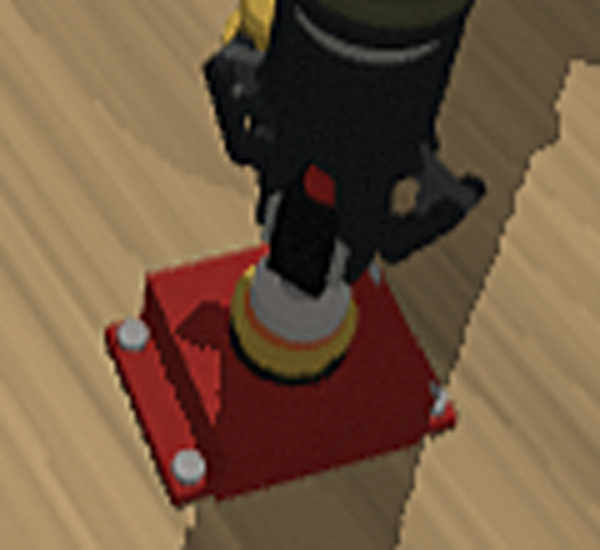

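View pics/w6.png

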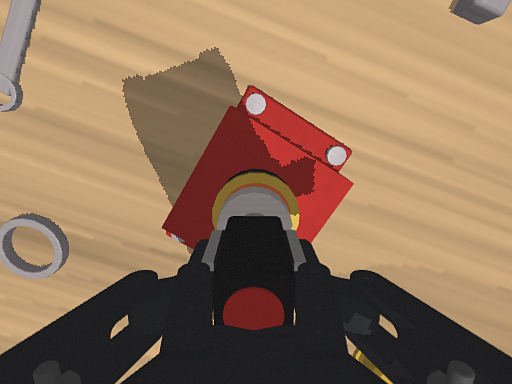

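Call:
apply_moves:
  rows:
    - [[0.02,0,0.04,0,0,0,1],[0,0,0.04,0,0,0,1],[0,0,0.04,0,0,0,1],[0,0,0.04,0,0,0,1],[0,0,0.04,0,0,0,1],[0,0,0.04,0,0,0,1],[0,0,0.04,0,0,0,1],[0,0,0,0,0,0,1],[0,0,0,0,0,0,1],[0,0,0,0,0,0,1]]

```text
time_s: 13.0
tool_pos: [0.515, 0.2204, 0.1111]
tcp_rot: [-3.142, -0.0, -1.222]
contact_force: [-0.2, -0.5, -2.3]
opening: 0.346
```

```bash
python3 -c "
from h import *
need([.5152,.2201,.110],-70);print(env.observe()['moment'])"
```

```text
t 13.0 tcp [0.515  0.2204 0.1111] rpy [-1.8e+02 -1.0e-02 -7.0e+01] F [-0.18 -0.53 -2.26] open 0.346
shift units [ 0.012 -0.002  0.043] turn units [-0.001 -0.001  0.001] shift in target frame [ 0.012 -0.002  0.043]
[ 0.00840428  0.04759719 -0.016209  ]
```

Call:
apply_moves:
  rows:
    - [[0,0,0.02,0,0,0,1],[0,0,0.02,0,0,0,1],[0,0,0.02,0,0,0,1],[0,0,0.02,0,0,0,1],[0,0,0.02,0,0,0,1],[0,0,0.02,0,0,0,1],[0,0,0,0,0,0,1],[0,0,0,0,0,0,1],[0,0,0,0,0,0,1],[0,0,0,0,0,0,1]]

```text
time_s: 14.25
tool_pos: [0.5155, 0.2207, 0.1091]
tcp_rot: [-3.14, -0.0, -1.222]
contact_force: [-0.9, -0.2, 5.8]
opening: 0.343
```

```bash
python3 -c "
from h import *
need([.5152,.2201,.110],-70);print(env.observe()['moment'])"
```

```text
t 14.25 tcp [0.5155 0.2207 0.1091] rpy [-1.7993e+02 -2.0000e-02 -6.9990e+01] F [-0.92 -0.23  5.75] open 0.343
shift units [ 0.017  0.021 -0.036] turn units [-0.015 -0.005  0.001] shift in target frame [ 0.017  0.021 -0.036]
[-0.21911766  0.51614407  0.04584158]
```

Call:
apply_moves:
  rows:
    - [[-0.02,-0.02,0.02,0,0,0,1],[0,0,0.02,0,0,0,1],[0,0,0.02,0,0,0,1],[0,0,0.02,0,0,0,1],[0,0,0,0,0,0,1],[0,0,0,0,0,0,1],[0,0,0,0,0,0,1],[0,0,0,0,0,0,1],[0,0,0,0,0,0,1],[0,0,0,0,0,0,1]]

```text
time_s: 15.5
tool_pos: [0.516, 0.2211, 0.1074]
tcp_rot: [-3.14, -0.001, -1.222]
contact_force: [-2.8, -1.6, 7.1]
opening: 0.343
```

```bash
python3 -c "
from h import *
need([.5152,.2201,.110],-70);print(env.observe()['moment'])
i=imaging.camera_info('wrist');p,d=imaging.read_camera('wrist');need([.5152,.2201,.110],-70);print(env.observe()['moment'])
np.savez('w7.npz',p=p,d=d,**i);cv2.imwrite('pics/w7.png',p)
v,u=np.nonzero((d>0)&(d<.5));X=unproj(i,u.astype(float),v.astype(float),d[v,u])
m=(np.hypot(X[:,0]-.514,X[:,1]-.221)<.031)&(np.hypot(X[:,0]-.514,X[:,1]-.221)>.0265)&(abs(X[:,2]-.066)<.008)
A=np.c_[X[m][:,:2]-[.514,.221],np.ones(m.sum())];s=np.linalg.lstsq(A,X[m][:,2],rcond=None)[0];print(m.sum(),'cap ring z',s[2],'tilt',np.degrees(s[:2]))
"
```

```text
t 15.5 tcp [0.516  0.2211 0.1074] rpy [-1.7992e+02 -5.0000e-02 -7.0000e+01] F [-2.84 -1.62  7.11] open 0.343
shift units [ 0.027  0.042 -0.106] turn units [-0.015 -0.01  -0.001] shift in target frame [ 0.027  0.042 -0.106]
[-0.30283883  0.55987645 -0.02735062]
t 15.55 tcp [0.516  0.2211 0.1074] rpy [-1.7992e+02 -5.0000e-02 -7.0010e+01] F [-1.54 -1.29  8.27] open 0.343
shift units [ 0.027  0.042 -0.106] turn units [-0.016 -0.01  -0.002] shift in target frame [ 0.027  0.043 -0.106]
[-0.39169759  0.53148335  0.00489872]
985 cap ring z 0.06533530538899932 tilt [ 0.08855329 -0.42233411]
```

View pics/w7.png

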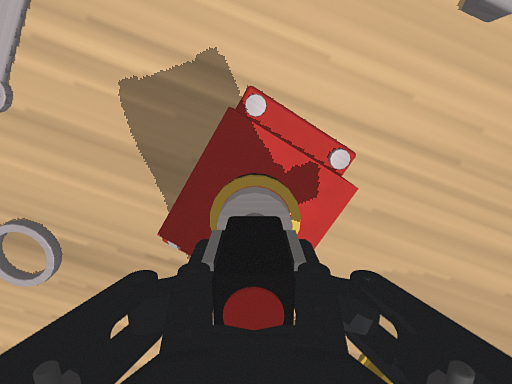

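Call:
apply_moves:
  rows:
    - [[0.01,0.02,0,0,0,0,1],[0.01,0.02,0,0,0,0,1],[0.01,0.01,0.02,0,0,0,1],[0,0,0.02,0,0,0,1],[0,0,0,0,0,0,1],[0,0,0,0,0,0,1],[0,0,0,0,0,0,1],[0,0,0,0,0,0,1],[0,0,0,0,0,0,1],[0,0,0,0,0,0,1]]

```text
time_s: 16.8
tool_pos: [0.5146, 0.22, 0.1051]
tcp_rot: [-3.141, 0.0, -1.222]
contact_force: [1.4, 1.6, 1.3]
opening: 0.344
```

```bash
python3 -c "
from h import *
need([.5152,.2201,.110],-70);print(env.observe()['moment'])"
```

```text
t 16.8 tcp [0.5146 0.22   0.1051] rpy [-179.96    0.    -70.  ] F [1.41 1.62 1.35] open 0.344
shift units [ 0.005 -0.022 -0.195] turn units [-0.008  0.001  0.001] shift in target frame [ 0.005 -0.022 -0.195]
[ 0.46231447 -0.61310969  0.06046716]
```

Call:
apply_moves:
  rows:
    - [[0,-0.02,0.02,0,0,0,1],[0,0,0.02,0,0,0,1],[0,0,0.02,0,0,0,1],[0,0,0.02,0,0,0,1],[0,0,0,0,0,0,1],[0,0,0,0,0,0,1],[0,0,0,0,0,0,1],[0,0,0,0,0,0,1],[0,0,0,0,0,0,1],[0,0,0,0,0,0,1]]

```text
time_s: 18.05
tool_pos: [0.5149, 0.22, 0.103]
tcp_rot: [-3.142, -0.0, -1.222]
contact_force: [0.7, -0.6, -2.0]
opening: 0.344
```

```bash
python3 -c "
from h import *
need([.5152,.2201,.110],-70);print(env.observe()['moment'])
i=imaging.camera_info('wrist');p,d=imaging.read_camera('wrist');need([.5152,.2201,.110],-70);print(env.observe()['moment'])
np.savez('w8.npz',p=p,d=d,**i);cv2.imwrite('pics/w8.png',p)
v,u=np.nonzero((d>0)&(d<.5));X=unproj(i,u.astype(float),v.astype(float),d[v,u])
m=(np.hypot(X[:,0]-.514,X[:,1]-.221)<.031)&(np.hypot(X[:,0]-.514,X[:,1]-.221)>.0265)&(abs(X[:,2]-.061)<.012)
A=np.c_[X[m][:,:2]-[.514,.221],np.ones(m.sum())];s=np.linalg.lstsq(A,X[m][:,2],rcond=None)[0];print(m.sum(),'cap ring z',s[2],'tilt',np.degrees(s[:2]),np.median(X[m][:,2]))
"
```

```text
t 18.05 tcp [0.5149 0.22   0.103 ] rpy [-180.   -0.  -70.] F [ 0.72 -0.63 -2.05] open 0.344
shift units [ 0.002 -0.014 -0.278] turn units [-0.    -0.001 -0.   ] shift in target frame [ 0.002 -0.014 -0.278]
[ 0.00678275  0.03429142 -0.00061909]
t 18.1 tcp [0.5148 0.22   0.103 ] rpy [180.  -0. -70.] F [ 0.86 -0.36 -2.34] open 0.342
shift units [ 0.003 -0.015 -0.279] turn units [ 0.001 -0.001  0.001] shift in target frame [ 0.003 -0.015 -0.279]
[ 0.02371577 -0.03657881 -0.04827656]
1001 cap ring z 0.05498998623354065 tilt [-0.86934406 -0.17564421] 0.054896800136102444
```

View pics/w8.png

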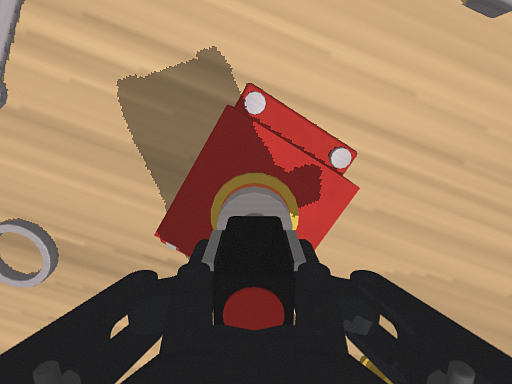

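The cap has clicked away: its top is near z≈0.055–0.057, with the foot at 0.0615 and no load. I'll follow it down gently.

Call:
apply_moves:
  rows:
    - [[0,-0.01,0.02,0,0,0,1],[0,0,0.02,0,0,0,1],[0,0,0.02,0,0,0,1],[0,0,0.02,0,0,0,1],[0,0,0.02,0,0,0,1],[0,0,0.02,0,0,0,1],[0,0,0.02,0,0,0,1],[0,0,0.02,0,0,0,1],[0,0,0,0,0,0,1],[0,0,0,0,0,0,1]]

```text
time_s: 19.35
tool_pos: [0.5151, 0.2201, 0.099]
tcp_rot: [3.142, -0.0, -1.222]
contact_force: [0.3, -0.3, -3.7]
opening: 0.343
```

```bash
python3 -c "
from h import *
need([.5152,.2201,.110],-70);print(env.observe()['moment'])"
```

```text
t 19.35 tcp [0.5151 0.2201 0.099 ] rpy [180.  -0. -70.] F [ 0.3  -0.32 -3.66] open 0.343
shift units [ 0.002 -0.004 -0.439] turn units [ 0.001 -0.001  0.   ] shift in target frame [ 0.002 -0.005 -0.439]
[0.03478436 0.02498441 0.04545901]
```

Still free. Another 2 mm.

Call:
apply_moves:
  rows:
    - [[0,0,0.02,0,0,0,1],[0,0,0.02,0,0,0,1],[0,0,0.02,0,0,0,1],[0,0,0.02,0,0,0,1],[0,0,0,0,0,0,1],[0,0,0,0,0,0,1],[0,0,0,0,0,0,1],[0,0,0,0,0,0,1],[0,0,0,0,0,0,1],[0,0,0,0,0,0,1]]

```text
time_s: 20.6
tool_pos: [0.5151, 0.2201, 0.0971]
tcp_rot: [3.142, -0.0, -1.222]
contact_force: [0.2, -0.3, -1.5]
opening: 0.336
```

```bash
python3 -c "
from h import *
need([.5152,.2201,.110],-70);print(env.observe()['moment'])"
```

```text
t 20.6 tcp [0.5151 0.2201 0.0971] rpy [ 1.8e+02 -1.0e-02 -7.0e+01] F [ 0.19 -0.26 -1.53] open 0.336
shift units [ 0.002 -0.004 -0.517] turn units [ 0.    -0.001  0.   ] shift in target frame [ 0.002 -0.004 -0.517]
[-0.03511829  0.14982455 -0.0183983 ]
```

Call:
apply_moves:
  rows:
    - [[0,0,0.01,0,0,0,1],[0,0,0.01,0,0,0,1],[0,0,0.01,0,0,0,1],[0,0,0.01,0,0,0,1],[0,0,0,0,0,0,1],[0,0,0,0,0,0,1],[0,0,0,0,0,0,1],[0,0,0,0,0,0,1],[0,0,0,0,0,0,1],[0,0,0,0,0,0,1]]

```text
time_s: 21.85
tool_pos: [0.5152, 0.2202, 0.0969]
tcp_rot: [-3.141, -0.0, -1.222]
contact_force: [-3.1, -2.5, 7.3]
opening: 0.343
```

```bash
python3 -c "
from h import *
need([.5152,.2201,.110],-70);print(env.observe()['moment'])"
```

```text
t 21.85 tcp [0.5152 0.2202 0.0969] rpy [-1.7999e+02 -3.0000e-02 -7.0000e+01] F [-3.1  -2.52  7.28] open 0.343
shift units [ 0.005  0.002 -0.522] turn units [-0.003 -0.005  0.   ] shift in target frame [ 0.005  0.002 -0.522]
[-0.32616452  0.82717528  0.01589717]
```

Call:
apply_moves:
  rows:
    - [[0.01,0.015,0,0,0,0,1],[0.005,0.015,0.01,0,0,0,1],[0,0,0.01,0,0,0,1],[0,0,0.007,0,0,0,1],[0,0,0,0,0,0,1],[0,0,0,0,0,0,1],[0,0,0,0,0,0,1],[0,0,0,0,0,0,1],[0,0,0,0,0,0,1],[0,0,0,0,0,0,1]]

```text
time_s: 23.1
tool_pos: [0.5152, 0.2201, 0.0969]
tcp_rot: [-3.14, -0.0, -1.222]
contact_force: [-3.0, -1.7, 9.0]
opening: 0.347
```

```bash
python3 -c "
from h import *
need([.5152,.2201,.110],-70);print(env.observe()['moment'])
i=imaging.camera_info('wrist');p,d=imaging.read_camera('wrist')
need([.5152,.2201,.110],-70);cv2.imwrite('pics/w9.png',p)"
```

```text
t 23.1 tcp [0.5152 0.2201 0.0969] rpy [-1.799e+02 -1.000e-02 -7.000e+01] F [-2.99 -1.7   9.03] open 0.347
shift units [ 0.002 -0.002 -0.524] turn units [-0.019 -0.002  0.001] shift in target frame [ 0.002 -0.001 -0.524]
[-0.19804501  0.91167515 -0.04901642]
t 23.15 tcp [0.5151 0.2202 0.0969] rpy [-1.7991e+02 -1.0000e-02 -7.0000e+01] F [-2.38 -1.7   8.24] open 0.345
shift units [ 0.003 -0.002 -0.524] turn units [-0.019 -0.002  0.001] shift in target frame [ 0.003 -0.001 -0.524]
```

View pics/w9.png

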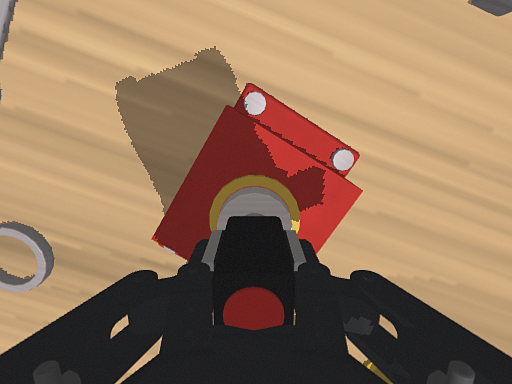

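Pressing at about 11.5 N, seated hard (TCP z stays at 0.0969). I'll raise the force gradually.

Call:
apply_moves:
  rows:
    - [[0,0,0.01,0,0,0,1],[0,0,0.01,0,0,0,1],[0,0,0.01,0,0,0,1],[0,0,0,0,0,0,1],[0,0,0,0,0,0,1],[0,0,0,0,0,0,1],[0,0,0,0,0,0,1],[0,0,0,0,0,0,1],[0,0,0,0,0,0,1],[0,0,0,0,0,0,1]]

```text
time_s: 24.4
tool_pos: [0.5152, 0.2202, 0.0969]
tcp_rot: [-3.14, -0.001, -1.222]
contact_force: [-3.7, -2.3, 14.4]
opening: 0.344
```

```bash
python3 -c "
from h import *
need([.5152,.2201,.110],-70);print(env.observe()['moment'])"
```

```text
t 24.4 tcp [0.5152 0.2202 0.0969] rpy [-1.799e+02 -3.000e-02 -7.000e+01] F [-3.72 -2.29 14.42] open 0.344
shift units [ 0.004  0.001 -0.526] turn units [-0.02  -0.006 -0.001] shift in target frame [ 0.004  0.001 -0.526]
[-0.36755878  1.25325028  0.00561902]
```

About 17.3 N net. I'll hold here.

Call:
apply_moves:
  rows:
    - [[0,0,0,0,0,0,1],[0,0,0,0,0,0,1],[0,0,0,0,0,0,1],[0,0,0,0,0,0,1],[0,0,0,0,0,0,1],[0,0,0,0,0,0,1],[0,0,0,0,0,0,1],[0,0,0,0,0,0,1],[0,0,0,0,0,0,1],[0,0,0,0,0,0,1]]

```text
time_s: 25.65
tool_pos: [0.5152, 0.2202, 0.0969]
tcp_rot: [-3.14, -0.001, -1.222]
contact_force: [-4.7, -1.8, 13.2]
opening: 0.343
```

Call:
apply_moves:
  rows:
    - [[0,0,0,0,0,0,1],[0,0,0,0,0,0,1],[0,0,0,0,0,0,1],[0,0,0,0,0,0,1],[0,0,0,0,0,0,1],[0,0,0,0,0,0,1],[0,0,0,0,0,0,1],[0,0,0,0,0,0,1],[0,0,0,0,0,0,1],[0,0,0,0,0,0,1]]

```text
time_s: 26.9
tool_pos: [0.5152, 0.2202, 0.0969]
tcp_rot: [-3.14, -0.001, -1.222]
contact_force: [-4.0, -2.1, 13.7]
opening: 0.343
```

```bash
python3 -c "
from h import *
need([.5152,.2201,.110],-70)"
```

```text
t 26.9 tcp [0.5152 0.2202 0.0969] rpy [-1.799e+02 -3.000e-02 -7.000e+01] F [-4.01 -2.15 13.7 ] open 0.343
shift units [ 0.006  0.001 -0.525] turn units [-0.02  -0.006  0.001] shift in target frame [ 0.005  0.002 -0.525]
```

Call:
apply_moves:
  rows:
    - [[0,0,0.006,0,0,0,1],[0,0,0,0,0,0,1],[0,0,0,0,0,0,1],[0,0,0,0,0,0,1],[0,0,0,0,0,0,1],[0,0,0,0,0,0,1],[0,0,0,0,0,0,1],[0,0,0,0,0,0,1],[0,0,0,0,0,0,1],[0,0,0,0,0,0,1]]

```text
time_s: 28.15
tool_pos: [0.5153, 0.2202, 0.0969]
tcp_rot: [-3.14, -0.001, -1.222]
contact_force: [-4.6, -1.6, 15.9]
opening: 0.344
```

Call:
apply_moves:
  rows:
    - [[0,0,0,0,0,0,1],[0,0,0,0,0,0,1],[0,0,0,0,0,0,1],[0,0,-0.02,0,0,0,1],[0,0,-0.05,0,0,0,1],[0,0,-0.1,0,0,0,1],[0,0,-0.3,0,0,0,1],[0,0,-0.6,0,0,0,1],[0,0,-0.7,0,0,0,1],[0,0,-0.7,0,0,0,1]]

```text
time_s: 29.4
tool_pos: [0.5148, 0.2197, 0.1579]
tcp_rot: [-3.141, -0.0, -1.222]
contact_force: [0.3, -0.3, -2.1]
opening: 0.342
```

```bash
python3 -c "
from h import *
need([.4442,.1932,.164],-70)"
```

```text
t 29.4 tcp [0.5148 0.2197 0.1579] rpy [-1.7994e+02 -1.0000e-02 -6.9990e+01] F [ 0.25 -0.29 -2.13] open 0.342
shift units [ 0.031  3.017 -0.246] turn units [-0.012 -0.002  0.001] shift in target frame [ 0.031  3.017 -0.243]
```

Call:
apply_moves:
  rows:
    - [[0,0.5,-0.3,0,0,0,1],[0,0.9,0,0,0,0,1],[0,0.9,0,0,0,0,1],[0,0.5,0,0,0,0,1],[0,0.2,0,0,0,0,1],[0,0,0,0,0,0,1],[0,0,0,0,0,0,1],[0,0,0,0,0,0,1],[0,0,0,0,0,0,1],[0,0,0,0,0,0,1]]

```text
time_s: 30.65
tool_pos: [0.4441, 0.1939, 0.1636]
tcp_rot: [3.141, 0.0, -1.222]
contact_force: [-0.0, -0.1, -3.5]
opening: 0.344
```

Run:
```python
from h import *
print(ray_plane(imaging.camera_info('top'),np.array([316.1]),np.array([189.1]),.003))
need([.5400,-.1437,.16],-70)
i=imaging.camera_info('wrist');p,d=imaging.read_camera('wrist');cv2.imwrite('pics/w10.png',p)
v,u=np.nonzero((d>0)&(d<.6));X=unproj(i,u.astype(float),v.astype(float),d[v,u])
r=np.hypot(X[:,0]-.514,X[:,1]-.221)
m=(r<.028)&(X[:,2]<.1)
A=np.c_[X[m][:,:2]-[.514,.221],np.ones(m.sum())];s=np.linalg.lstsq(A,X[m][:,2],rcond=None)[0];print('cap z',s[2],'tilt',np.degrees(s[:2]))
m=(r<.07)&(r>.036)&(abs(X[:,2]-.045)<.006);print('block z',np.median(X[m][:,2]))
```

```text
[[ 0.53834569 -0.15266363  0.003     ]]
t 30.65 tcp [0.4441 0.1939 0.1636] rpy [ 1.7999e+02  1.0000e-02 -6.9990e+01] F [-0.03 -0.14 -3.5 ] open 0.344
shift units [14.004  1.015  0.142] turn units [0.003 0.002 0.002] shift in target frame [14.004  1.013  0.145]
cap z 0.055197661427322006 tilt [-0.01979842  0.05149576]
block z 0.04432810407542152
```

View pics/w10.png

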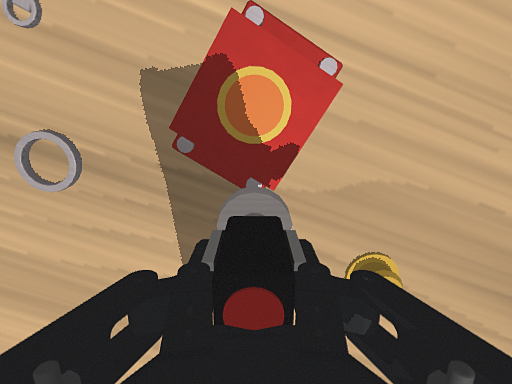

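The cap is bedded level: top at about 55.5 mm, tilt under 0.1°. Now back to the mat.

Call:
apply_moves:
  rows:
    - [[0.5,0,0,0,0,0,1],[0.9,0,0,0,0,0,1],[0.9,0,0,0,0,0,1],[0.9,0,0,0,0,0,1],[0.9,0,0,0,0,0,1],[0.9,0,0,0,0,0,1],[0.9,0.1,0,0,0,0,1],[0.9,0.2,0,0,0,0,1],[0.9,0.2,0,0,0,0,1],[0.9,0.2,0,0,0,0,1]]

```text
time_s: 31.95
tool_pos: [0.5011, -0.0161, 0.1637]
tcp_rot: [3.141, -0.0, -1.223]
contact_force: [0.7, 0.2, -2.6]
opening: 0.347
```

Call:
apply_moves:
  rows:
    - [[0.9,0.2,0,0,0,0,1],[0.9,0.2,0,0,0,0,1],[0.9,0,0,0,0,0,1],[0.9,0,0,0,0,0,1],[0.9,0,0,0,0,0,1],[0.7,0,0,0,0,0,1],[0.4,0,0,0,0,0,1],[0,0,0,0,0,0,1],[0,0,0,0,0,0,1],[0,0,0,0,0,0,1]]

```text
time_s: 33.2
tool_pos: [0.5396, -0.1482, 0.1638]
tcp_rot: [3.142, -0.0, -1.22]
contact_force: [-0.2, 0.3, -2.6]
opening: 0.346
```

```bash
python3 -c "
from h import *
need([.5400,-.1500,.0465],-70)
p,d=imaging.read_camera('wrist');cv2.imwrite('pics/w11.png',p)"
```

```text
t 33.2 tcp [ 0.5396 -0.1482  0.1638] rpy [180.    -0.   -69.92] F [-0.2   0.27 -2.62] open 0.346
shift units [0.075 0.009 4.693] turn units [ 0.    -0.     0.017] shift in target frame [0.075 0.009 4.693]
```

View pics/w11.png

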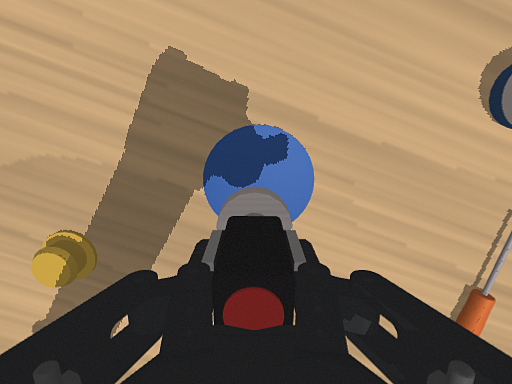

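Call:
apply_moves:
  rows:
    - [[0.07,0,0.4,0,0,0,1],[0,0,0.7,0,0,0,1],[0,0,0.8,0,0,0,1],[0,0,0.8,0,0,0,1],[0,0,0.8,0,0,0,1],[0,0,0.6,0,0,0,1],[0,0,0.4,0,0,0,1],[0,0,0.15,0,0,0,1],[0,0,0,0,0,0,1],[0,0,0,0,0,0,1]]

```text
time_s: 34.5
tool_pos: [0.5408, -0.1509, 0.0482]
tcp_rot: [-3.141, -0.001, -1.222]
contact_force: [0.1, -0.9, -3.2]
opening: 0.345
```

Call:
apply_moves:
  rows:
    - [[0,0,0.02,0,0,0,1],[0,0,0.02,0,0,0,1],[0,0,0.02,0,0,0,1],[0,0,0.02,0,0,0,1],[0,0,0.02,0,0,0,1],[0,0,0,0,0,0,1],[0,0,0,0,0,0,1],[0,0,0,0,0,0,1],[0,0,0,0,0,0,1],[0,0,0,0,0,0,1]]

```text
time_s: 35.75
tool_pos: [0.5402, -0.1508, 0.045]
tcp_rot: [3.142, -0.0, -1.222]
contact_force: [-0.1, 0.0, -2.6]
opening: 0.342
```

Call:
apply_moves:
  rows:
    - [[0,0,0.02,0,0,0,1],[0,0,0.02,0,0,0,1],[0,0,0,0,0,0,1],[0,0,0,0,0,0,1],[0,0,0,0,0,0,1],[0,0,0,0,0,0,1],[0,0,0,0,0,0,1],[0,0,0,0,0,0,1],[0,0,0,0,0,0,1],[0,0,0,0,0,0,1]]

```text
time_s: 37.0
tool_pos: [0.5403, -0.1509, 0.0444]
tcp_rot: [-3.142, -0.0, -1.222]
contact_force: [-2.2, 1.3, 5.6]
opening: 0.343
```

Call:
apply_moves:
  rows:
    - [[0,0,-0.02,0,0,0,1],[0,0,0,0,0,0,0.25],[0,0,0,0,0,0,0.1],[0,0,0,0,0,0,-0.2],[0,0,0,0,0,0,-0.6],[0,0,0,0,0,0,-1],[0,0,0,0,0,0,-1],[0,0,0,0,0,0,-1],[0,0,0,0,0,0,-1],[0,0,0,0,0,0,-1]]

```text
time_s: 38.25
tool_pos: [0.5402, -0.1508, 0.0445]
tcp_rot: [-3.142, -0.0, -1.222]
contact_force: [-0.3, 0.5, 0.1]
opening: 1.002
```

```bash
python3 -c "
from h import *
need([.5400,-.1500,.2],-70)
p,d=imaging.read_camera('wrist');cv2.imwrite('pics/w12.png',p)"
```

```text
t 38.25 tcp [ 0.5402 -0.1508  0.0445] rpy [-1.800e+02 -1.000e-02 -6.999e+01] F [-0.3   0.53  0.08] open 1.002
shift units [-3.10e-02 -2.00e-03 -6.22e+00] turn units [-0.    -0.001  0.001] shift in target frame [-3.20e-02 -1.00e-03 -6.22e+00]
```

View pics/w12.png

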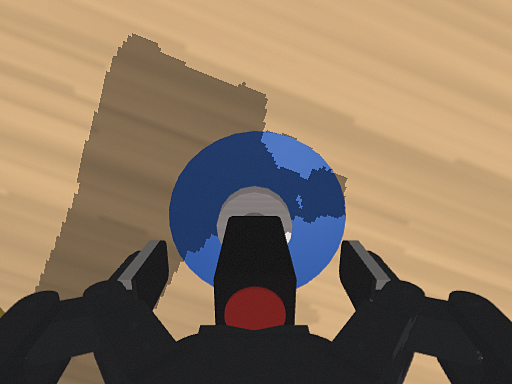

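The fingers are clear on both sides and the tool stands upright on the mat. I'll go straight up.

Call:
apply_moves:
  rows:
    - [[0,0,-0.3,0,0,0,-1],[0,0,-0.6,0,0,0,-1],[0,0,-0.8,0,0,0,-1],[0,0,-0.9,0,0,0,-1],[0,0,-0.9,0,0,0,-1],[0,0,-0.9,0,0,0,-1],[0,0,-0.9,0,0,0,-1],[0,0,-0.9,0,0,0,-1],[0,0,-0.6,0,0,0,-1],[0,0,0,0,0,0,-1]]

```text
time_s: 39.55
tool_pos: [0.541, -0.1509, 0.2163]
tcp_rot: [-3.139, -0.002, -1.222]
contact_force: [-0.1, 0.5, -0.0]
opening: 1.0
```

```bash
python3 -c "
from h import *
need([.5400,-.1500,.2],-70)
i=imaging.camera_info('wrist');p,d=imaging.read_camera('wrist')
p2,d2=imaging.read_camera('scene');p3,d3=imaging.read_camera('top')
cv2.imwrite('pics/f.png',np.hstack([cv2.resize(p,(400,300)),cv2.resize(p2,(400,300))]));cv2.imwrite('pics/ft.png',p3)
v,u=np.nonzero((d>0)&(d<.6));X=unproj(i,u.astype(float),v.astype(float),d[v,u])
m=(X[:,2]>.094)&(X[:,2]<.105)&(np.hypot(X[:,0]-.54,X[:,1]+.15)<.04);print('tool top',X[m].mean(0))
A=np.c_[X[m][:,:2]-X[m][:,:2].mean(0),np.ones(m.sum())];print(np.degrees(np.linalg.lstsq(A,X[m][:,2],rcond=None)[0][:2]))
X,c,u,v=cloud('scene',p2,d2);m=np.hypot(X[:,0]-.515,X[:,1]-.22)<.02;print('cap top z',np.median(X[m][:,2]))"
```

```text
t 39.55 tcp [ 0.541  -0.1509  0.2163] rpy [-1.7987e+02 -1.3000e-01 -7.0000e+01] F [-0.06  0.45 -0.02] open 1.0
shift units [-0.049  0.028  0.653] turn units [-0.026 -0.026  0.001] shift in target frame [-0.048  0.027  0.653]
tool top [ 0.54049728 -0.14939386  0.09777076]
[-1.5016616  -0.11747881]
cap top z 0.05636368032210197
```

View pics/f.png

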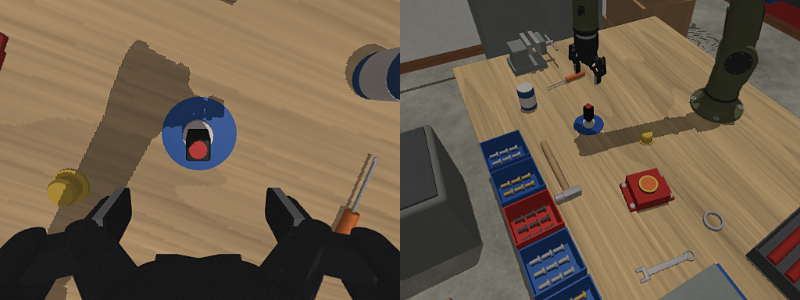

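View pics/ft.png

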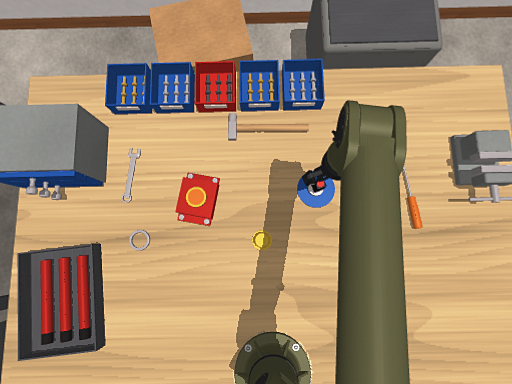

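Tool upright on the mat at (198,138) in the wrist view. In the top view the cap is seated and everything else is where it was.

```bash
python3 -c "
from rig import env
print(env.sign_off())"
```

```text
the job is handed in; nothing more can be done
None
```

The cap is pressed home on its seal, and the tool is standing upright on its blue mat with the gripper clear. I handed the job in at about 40 s of the 67 s allowed.

- **Pressing:** The cap clicked after about 4–6 mm of travel. I followed it down to the hard stop and held it for over 3.75 s. The forces I read during the hold were about 16 to 18.7 N net of the tool's weight. Force was only read at the end of each move, so I did not see the peaks in between.
- **Cap:** Afterwards it was level within 0.1° by the wrist camera. Its top measured 55–56 mm above the block's underside, inside the expected 51–60 mm.
- **Tool:** It stands about 3 mm from the mat's centre, going by the camera measurements. The last pictures show it upright, and the other things look where they were at the start.

Two readings were less clean:
- **Sideways force:** While pressing there was a sideways force of up to about 5 N, and the hand was tilted about 0.1°. My first sideways correction, made before the click, went the wrong way by 0.5 mm; I reversed it in the next move.
- **Tool tilt:** The last depth fit gave a 1.5° tilt for the tool's top. I put this down to points from the handle's side getting into the fit, and did not measure it again.

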